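# Load the loom post into the drilling jig

## Task

Take the stepped loom post out of the rack and load it in the drilling jig: standing upright between the two cheeks and up against the back stop, with its high end on the side of the sensing pin, so that its own weight keeps the pin pressed down. The rack and jig each leave only one pair of the post's faces free, so stand it on the table on the way and take it again by its other faces. Lower it in gently, do not drop it, and leave the other blocks and the things on the table as they are.

Things in the scene. Friction and masses are not known exactly. Their poses are not given: they have to be found in the camera images.
- post: Loom post to load: plain pale wood, 66 (own x) x 44 (own y) mm, about 0.24 kg, standing. Origin: centre of underside, z up. Top stepped: 120 mm high over the 26 mm at the +x end (high end, fine comb lines), 105 mm elsewhere. It starts in one of the rack's three bays, high end towards the rack's +x. Underneath it has two feet and an arch: see post_high_end.
- post_high_end (a point): Centre of the top of the post's high end, (20, 0, 120) mm in the post's frame. Under the post a 14 mm high arch runs right through along its y, from x = -23 to -1 mm, leaving a broad foot under the high end (x = -1 to 33) and a narrow foot at the low end (x = -33 to -23).
- rack: Fixed grey laminate rack, 80 (x) x 175 (y) mm, origin centre of underside. Floor 12 mm thick; 4 dividers 6 mm thick, 52 mm long in x, to 130 mm above the table, at y = +-27.5 and +-82.5 mm: 3 bays 49 mm wide at y = -55, 0, 55. A piece stands in each, length along x, 2.5 mm from the dividers. Bays are open at -x and +x: take pieces by their end faces (66 mm apart), lift straight up.
- jig: Fixed aluminium drilling jig, origin centre of underside. Base plate 130 (x) x 116 (y) x 18 mm. Two cheeks 12 mm thick, 40 mm long in x about x = 0, to 137 mm above the table, inner faces at y = +-36 mm: the post's 66 mm goes between them along y, so hold it by its 44 mm width, along jig x. Steel back stop at +x: face at x = 22 mm, 50 mm long in y, 20 mm above the plate. Front (-x) open.
- jig_seat (a point): Point on the top of the jig's base plate, (0, 0, 18) mm in the jig's frame: where the centre of the post's underside is when the post is home, touching the back stop. The post's +x (high end) must then point along the jig's +y.
- pin (a joint): Jig's part-present pin, upright, 8 mm diameter, at (0, 13) mm in the jig's frame. 0 = up, 6 mm above the base plate; 0.006 m = fully down, flush. Spring 0.3 N at the top, 0.6 N fully down: the post's weight holds it down when the broad foot under the high end stands on it. The other way round the pin stands free inside the arch.
- ridge_block: Bystander in the rack: pale wood block 66 (x) x 44 (y) mm, 105 mm high with a 22 mm long ridge across the middle to 117 mm. Origin centre of underside.
- short_block: Bystander in the rack: plain pale wood block 66 (x) x 44 (y) x 88 mm high, flat top. Origin centre of underside.
- tumbler: Bystander: closed steel drinking tumbler, 74 mm diameter, 178 mm tall, standing. Origin centre of underside.
- bead_bowl: Bystander: plastic bowl, 110 mm diameter, 38 mm high. Origin centre of underside.
- dish: Bystander: small white ceramic dish, 72 mm diameter, 18 mm high. Origin centre of underside.
- pliers: Bystander: pliers lying along own x, from x = -81 to +78 mm, handles (-x end) 56 mm wide, 15 mm high. Origin on the table under the middle.
- thread_cone: Bystander: cone of thread, 64 mm diameter at the foot, 90 mm tall. Origin centre of underside.
- bead_jar: Bystander: bead jar, 60 mm diameter, 85 mm tall. Origin centre of underside.
There are look-alikes about, which are no part of the job. Leave any orange look-alike of the post alone.

How it is judged:
By the outcome, as a careful person would: the job done as asked, in the order asked, and still so for the second after the job is handed in, with the robot touching nothing.
It also fails if it takes over 64 s, if anything falls off the work surface, if the arm or the gripper's body presses on something with over 40 N, if the wrist force passes 120 N, or if a joint passes its speed limit or range.

## Robot

A 6-joint arm with a two-finger parallel gripper is mounted at the origin on the work surface. World frame = base frame: x ahead of the robot, y to its left, z up, the work surface at z = 0. Lengths are in m, angles in rad, forces in N, time in s.
With the tool pointing down it reaches from about 0.3 to 0.85 m from the base axis. Payload 4.2 kg.
Tool frame: the origin (TCP) lies midway between the tips of the shut fingers; the grasp point (between the pads) lies 19 mm behind it (grip_depth is the distance from the TCP to the grasp point, in m); z points along the fingers, y is the line along which they close (so a half turn about z gives the same grasp; the last joint's range is limited). The gripper opens to 91 mm and grips with 3 to 60 N. Pads are 32 mm wide; open, the fingers measure 118 mm over their backs; the gripper's body (76 mm by 178 mm) begins 60 mm behind the grasp point.
Start: joints at [1.254, 0.32, 1.565, -0, 1.257, -0.02], TCP at [0.168, 0.55, 0.214] pointing down, gripper open.
Joint ranges: [-3.11, 3.11], [-0.84, 2.01], [0.21, 2.61], [-1.34, 4.49], [0.05, 2.63], [-2.56, 2.56]. Speed limits (rad/s): [2.57, 2.57, 3.14, 3.14, 3.14, 3.14].

## Interface

Orientations are given as a rotation vector (axis times angle).
In Python, from station import get_state, grab_frame, close_job, grip_depth gives the robot as it stands. The module is installed in compiled form; this text tells all that it offers.
- The arm moves only by the tool carry_out, never from a script. Its argument "commands" is text: rows parted by semicolons, each of 5 numbers parted by spaces: the shift along the tool's x, y, z in mm, then the turn about the tool's z in degrees, then the gripper's target within -1 to 1 (fully open at 1, half-way at 0, shut at -1). A call has exactly 8 rows; each row shifts and turns the commanded pose from where the row before left it, along the tool's axes as they then stand; what a row does not reach is not made up. A row lasts 1/12 s, in which the tool goes at most 41.7 mm and 7.16 degrees, less where a joint would pass 70% of its speed; a pose out of reach is approached as far as the arm can. A call with a gripper value outside its range is refused whole. The fingers move at their own pace and stop on an object; the grip force is fixed at half the most. Time passes only in rows, so rows that do not move let the fingers close, or fill a call up. It gives the time, the measured TCP pose, the force, the opening and the grip force at its end, in the units of the state.
- get_state(): the state, without advancing time (a new reading comes with each control period).
- grab_frame(name): name is "scene" or "top" or "wrist"; returns a dict with "frame" (480x640x3 uint8, red, green, blue), "depth" (480x640 float32, m along the optical axis (not along the pixel's ray), 0 where there is no reading), "intrinsics" (3x3 intrinsics, pixels), "rvec" (rotation vector, rad) and "tvec" (3), from world to camera coordinates, as OpenCV has them. Camera axes: x right, y down, z forward; pixel columns grow to the right and rows downward; lengths in m; the calibration is good to about 2 mm. A picture is of the moment at which its call begins.
- close_job(): hands the job in; it is judged then, once.
The state is a dict: "time": time; "joint_pos": joint angles; "dq": joint speeds; "effort": joint torques, N m; "ee_pos": TCP position; "tool_rot": TCP orientation; "ft_force": force on the tool from outside, world axes, zero at the start; "ft_torque": the same for the moment, N m; "grip_width": finger opening in m; "gripper_force": force on a finger pad.
Only numpy, scipy, OpenCV 4.12 (cv2) and the standard library are available. Lean on these libraries where they do the work, as an engineer would, in place of code of your own. Each camera call takes 0.05 s, during which the arm holds its last target. There are 200 camera calls.

## Working session

There is one attempt and no reset: what is moved stays moved. The work goes in short steps, Python scripts to look and compute and a tool call to move; the robot and the scene stay as the last step left them, time stands still between calls to the robot, and variables do not carry over. Pictures are saved under pics/ and viewed, at most 10 in all, crops included, and the job is handed in when it is done.

Besides the shell and the picture viewer there is one more tool, called after "Call:" by a JSON object that holds its "method" and its "body", one argument or row to a line. carry_out: Moves the arm, as the interface text tells. Its arguments: {"type":"object","properties":{"commands":{"type":"string"}},"required":["commands"]}

```bash
mkdir -p pics; cat > h.py <<'E'
import numpy as np, cv2
from station import get_state, grab_frame, close_job, grip_depth
def grab(n,save=None):
    f=grab_frame(n); R=cv2.Rodrigues(np.array(f["rvec"],float))[0]; t=np.array(f["tvec"],float).ravel()
    K=np.array(f["intrinsics"],float)
    if save: cv2.imwrite(save,f["frame"][:,:,::-1])
    d=f["depth"]; v,u=np.mgrid[:480,:640]
    pc=np.stack([(u-K[0,2])/K[0,0]*d,(v-K[1,2])/K[1,1]*d,d],-1)
    P=(pc-t)@R; P[d==0]=np.nan
    return f["frame"],P,(K,R,t)
def onplane(u,v,z,cam):
    K,R,t=cam; r=R.T@np.linalg.solve(K,[u,v,1]); c=-R.T@t
    return c+r*(z-c[2])/r[2]
E
python3 - <<'E'
from h import *
print(get_state(),grip_depth)
a=[]
for n in("scene","top"):
    f,P,c=grab(n,f"pics/{n}0.png"); np.save(n+"P.npy",P); print(n,-c[1].T@c[2])
E
```

```text
{'time': 0.0, 'joint_pos': array([ 1.25399209e+00,  3.20260238e-01,  1.56570345e+00,  3.26353573e-05,
        1.25736576e+00, -2.00114755e-02]), 'dq': array([-0.00056832, -0.00039703,  0.00017639, -0.00078889,  0.00074488,
       -0.00232855]), 'effort': array([ 4.73903549e-05, -4.12448001e+01, -2.31974941e+01,  7.26208510e-02,
        4.54417686e-02, -1.21231406e-04]), 'ee_pos': array([0.16799755, 0.54937546, 0.21312898]), 'tool_rot': array([-4.64459723e-01, -3.10674317e+00,  2.68111189e-03]), 'ft_force': array([ 0.3510999 , -0.2570917 , -0.09410571]), 'ft_torque': array([ 0.01109165, -0.06898784, -0.01303396]), 'gripper_force': 0.0, 'grip_width': 0.09123912982195627} 0.0188
scene [0.95295878 0.5368854  0.99234334]
top [ 0.34061833 -0.02273963  1.29709138]
```

View pics/top0.png

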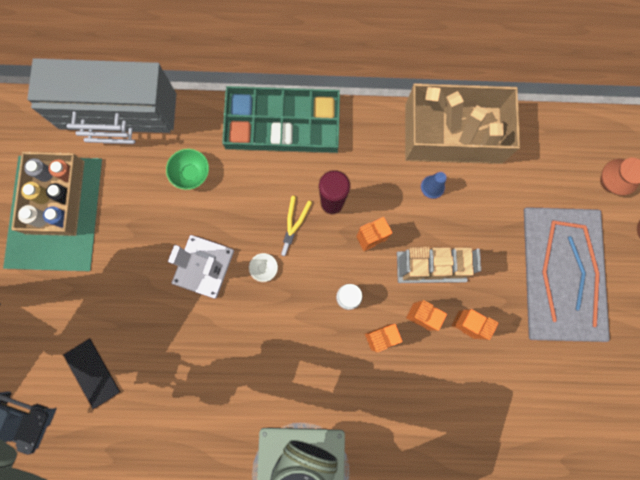

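View pics/scene0.png

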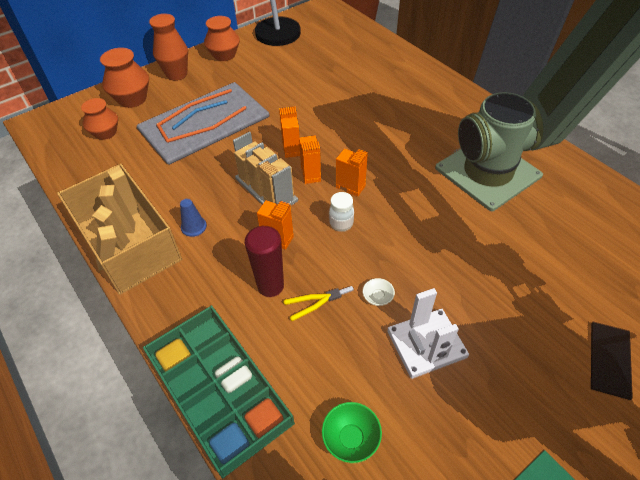

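The top view shows the rack at about (440,265), with pale blocks at (420,262), (443,262) and (465,262). The jig is at (203,266), with orange decoys around the rack. Next I measure both of them.

```bash
python3 - <<'E'
from h import *
T=np.load("topP.npy"); S=np.load("sceneP.npy")
f=cv2.imread("pics/top0.png"); s=cv2.imread("pics/scene0.png")
a=cv2.resize(f[235:295,385:495],None,fx=5,fy=5,interpolation=cv2.INTER_CUBIC)
b=cv2.resize(f[225:305,160:250],None,fx=5,fy=5,interpolation=cv2.INTER_CUBIC)
c=cv2.resize(s[125:215,225:300],None,fx=4,fy=4,interpolation=cv2.INTER_CUBIC)
d=cv2.resize(s[280:380,380:475],None,fx=4,fy=4,interpolation=cv2.INTER_CUBIC)
o=np.zeros((600,800,3),np.uint8)
a=cv2.resize(a,(440,240));b=cv2.resize(b,(340,302))
o[:240,:440]=a;o[240:240+302,:340]=b; c=cv2.resize(c,(300,300));o[:300,440:740]=c; d=cv2.resize(d,(300,300));o[300:600,440:740]=d
cv2.imwrite("pics/crops.png",o)
np.set_printoptions(linewidth=250)
print("rack z mm rows248-286 step2"); print((T[246:288:2,394:486:3,2]*1000).round())
print("jig"); print((T[230:302:3,164:242:3,2]*1000).round())
print(T[262,443],T[266,203])
E
```

```text
rack z mm rows248-286 step2
[[ -1.  -2.   1.   1.  -1.  -3.  -0.  -6.  -3.  -2.  -3.  -3.   1.  -5.  -3.  -1.  -2.  -2.   4.  -5.  -4.   3.  -3.  -3.   2.  -3.  -6.  -3.   1.  -1.   1.]
 [ -3.  -0.   0.   0.   2. 123. 130. 132. 133. 132. 129. 127.   1. 117. 115. 120. 113. 118. 117.  -4.  99. 102. 105.  95. 102.  99.   2.  -0.  -2.  -2.  -4.]
 [ -0.  -2.   2.  -5. 126. 119. 127. 129. 134. 133. 132. 130. 130. 118. 121. 118. 118. 121. 115.  79. 130. 101. 100. 100. 103.  98.  -3. 113. 132.  -1.   1.]
 [  0.   9.  14.  10. 128. 122. 133. 131. 131. 131. 130. 133. 131. 120. 120. 117. 119. 113. 114. 111. 128. 100.  98.  96. 100.  97.  93. 121. 130.  -3.  -3.]
 [  0.   7.  11.  88. 124. 122. 130. 133. 131. 132. 134. 130. 129. 117. 116. 117. 119. 114. 116. 112. 131. 103. 101. 100.  94.  98.  92. 112. 131.  -2.   1.]
 [  2.  11.  44.  85. 130. 119. 134. 130. 131. 136. 130. 133. 125. 114. 134. 133. 127. 128. 126. 130. 125.  98.  99.  98.  98.  97.  94. 115. 128.  -1.  -0.]
 [  5.   5.  41.  86. 127. 112. 133. 128. 130. 133. 132. 127. 130. 125. 130. 130. 129. 128. 132. 128. 131.  96.  95. 103.  9
[... 4816 characters left out ...]
15.  13.  15.  17.  12.  18.  22.  18.  18.  18.  17.  19.  -0.  -1.  -1.  -3.  -1.   1.   6.]
 [  1.   1.   4.  -1.  -1.  -3.   0.   3.  -3.   2.  21.  21.  14.  16.  18.  14.  16.  19.  13.   2.   5.   2.   4.  -7.  -0.   1.]
 [  2.   2.  -2.  -2.  -2.  -1.  -2.  -3.  -0.  -3.   1.  -0.   0.  16.  16.  19.  17.  21.   3.  -7.  -5.   1.   4.  -1.  -3.  -0.]
 [ -4.   0.   0.   5.  -1.  -3.  -1.   3.   1.  -3.  -2.   2.   4.   8.  -1.  19.  14.  15.   1.  -3.  -3.   1.  nan   3.  -5.  -1.]
 [ -4.  -1.  -2.   5.  -3.  -1.  -1.   0.  -2.  -1.   2.  -6.   1.   2.   3.  -0.  -5.  -5.  -5.   2.  -2.  -1.  -1.  -2.   2.  -4.]]
[ 0.50222463 -0.31693283  0.12599723] [0.48962801 0.26265661 0.01665391]
```

View pics/crops.png

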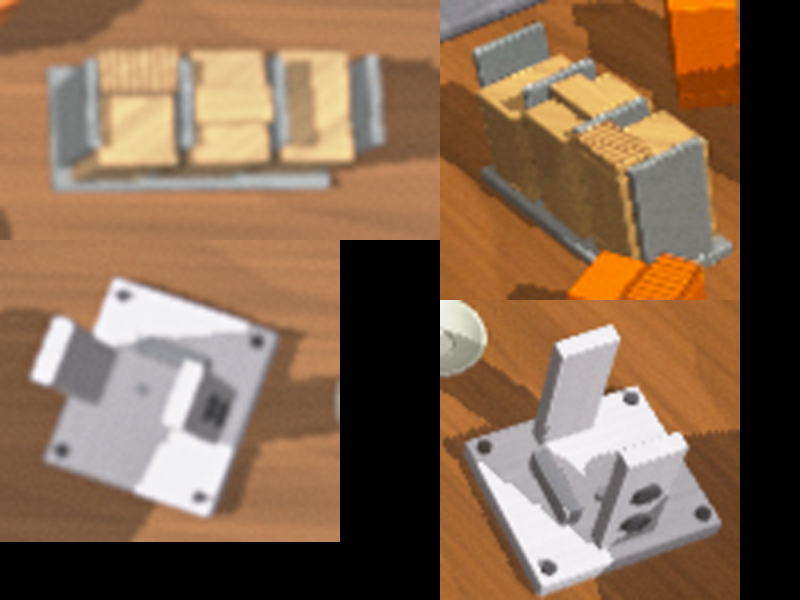

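The crops show the comb-topped, stepped post in the leftmost (+y) bay, high end towards world +x. The jig's back stop points up and slightly right (+x, some -y), the tall left cheek is its +y side, and the pin is visible at crop pixel (142,388). Now I'll fit the poses.

```bash
cat >> h.py <<'E'
def plan(x,y,z,yaw,s=None):
    """totals in tool axes: turn first, then shift (mm) ; yaw = tool-y direction, deg"""
    s=s or get_state(); R=cv2.Rodrigues(np.array(s["tool_rot"]))[0]
    cy=np.degrees(np.arctan2(R[1,1],R[0,1])); turn=-(yaw-cy)
    R2=R@cv2.Rodrigues(np.array([0,0,np.radians(turn)]))[0]
    d=np.array([x,y,z])-s["ee_pos"]
    print("yaw now %.1f turn %.1f | shift before turn"%(cy,turn),(R.T@d*1000).round(1),"after turn",(R2.T@d*1000).round(1),"q6",s["joint_pos"][5].round(2))
E
python3 - <<'E'
from h import *
f,T,c=grab("top"); fi=f.astype(int)
K=c[0]
def rect(mask,z,name):
    v,u=np.nonzero(mask); X=np.array([onplane(a,b,z,c)[:2] for a,b in zip(u,v)],np.float32)
    r=cv2.minAreaRect(X); print(name,len(X),np.round(r[0],4),np.round(r[1],4),round(r[2],1),X.mean(0).round(4))
    return X
V,U=np.mgrid[:480,:640]; hsv=cv2.cvtColor(f,cv2.COLOR_RGB2HSV)
Z=cv2.medianBlur(np.nan_to_num(T[:,:,2]).astype(np.float32),3)
J=(U>160)&(U<245)&(V>228)&(V<305)
m=(J&(hsv[...,1]<60)&(fi.sum(-1)>250)).astype(np.uint8); print(m.sum())
mp=m*(Z>9)*(Z<28) if 0 else (m.astype(bool)&(Z>.008)&(Z<.028)); 
k=cv2.connectedComponents(mp.astype(np.uint8)); n=np.bincount(k[1].ravel())[1:]; mp=k[1]==1+n.argmax()
rect(mp,.018,"plate")
top=J&(Z>.13)
k=cv2.connectedComponents(top.astype(np.uint8))
for i in range(1,k[0]):
    if (k[1]==i).sum()>20: rect(k[1]==i,.137,"cheek")
pale=(hsv[...,0]>12)&(hsv[...,0]<28)&(hsv[...,1]>60)&(fi.sum(-1)>400)&(U>408)&(U<434)&(V>240)&(V<282)
rect(pale&(Z>.125),.132,"high"); rect(pale&(Z>.108)&(Z<.124),.117,"low")
g=(U>390)&(U<490)&(V>240)&(V<292)
rect(g&(hsv[...,1]<60)&(Z>.122),.130,"dividers"); rect(g&(hsv[...,1]<70)&(Z>.005)&(Z<.02),.012,"floor")
# objects by height
for nm,(u,v) in dict(dish=(263,267),jar=(349,296),o1=(385,337),o2=(427,315),o3=(375,233),tumb=(334,185)).items(): print(nm,T[v,u].round(3))
E
```

```text
2705
plate 1908 [0.489 0.264] [0.1185 0.1295] 73.1 [0.4867 0.2645]
cheek 102 [0.5017 0.3036] [0.0138 0.0396] 72.6 [0.5018 0.3038]
cheek 99 [0.4769 0.2237] [0.0132 0.0395] 73.2 [0.4767 0.2239]
high 234 [ 0.5206 -0.2667] [0.0616 0.0348] 75.5 [ 0.5215 -0.2613]
low 345 [ 0.5022 -0.2676] [0.0567 0.0677] 89.9 [ 0.4905 -0.2638]
dividers 288 [ 0.5064 -0.3157] [0.0515 0.1719] 1.7 [ 0.5064 -0.3169]
floor 293 [ 0.5044 -0.3155] [0.0768 0.1751] 1.6 [ 0.4792 -0.298 ]
dish [0.493 0.113 0.007]
jar [ 0.42  -0.103  0.08 ]
o1 [ 0.327 -0.186  0.104]
o2 [ 0.379 -0.28   0.12 ]
o3 [ 0.571 -0.161  0.103]
tumb [ 0.665 -0.058  0.177]
```

```bash
python3 -c "
from h import *
plan(.504,-.2605,.25,1.6)"
```

```text
yaw now 73.0 turn 71.4 | shift before turn [-558.1 -676.4  -35.8] after turn [-819.1  313.2  -35.8] q6 -0.02
```

Call:
{"method": "carry_out", "body": {
  "commands": "0 0 -5 7.1 1;0 0 -5 7.1 1;0 0 -5 7.1 1;0 0 -5 7.1 1;0 0 -5 7.1 1;0 0 -5 7.1 1;0 0 -5 7.1 1;0 0 0 7.1 1"
}}

```text
time: 0.82
ee_pos: [0.1683, 0.5502, 0.2497]
tool_rot: [-1.894, -2.506, -0.002]
ft_force: [0.2, 0.3, 0.4]
grip_width: 0.0913
gripper_force: 0.0
```

Call:
{"method": "carry_out", "body": {
  "commands": "0 0 0 7.1 1;0 0 0 7.1 1;-34 13 0 0 1;-34 13 0 0 1;-34 13 0 0 1;-34 13 0 0 1;-34 13 0 0 1;-34 13 0 0 1"
}}

```text
time: 1.48
ee_pos: [0.2534, 0.3469, 0.2487]
tool_rot: [2.181, 2.26, -0.0]
ft_force: [1.0, 0.0, 0.6]
grip_width: 0.0913
gripper_force: 0.0
```

Call:
{"method": "carry_out", "body": {
  "commands": "-34 13 0 0 1;-34 13 0 0 1;-34 13 0 0 1;-34 13 0 0 1;-34 13 0 0 1;-34 13 0 0 1;-34 13 0 0 1;-34 13 0 0 1"
}}

```text
time: 2.15
ee_pos: [0.3667, 0.0787, 0.249]
tool_rot: [2.182, 2.26, 0.001]
ft_force: [0.6, -0.5, -0.2]
grip_width: 0.0916
gripper_force: 0.0
```

Call:
{"method": "carry_out", "body": {
  "commands": "-34 13 0 0 1;-34 13 0 0 1;-34 13 0 0 1;-34 13 0 0 1;-34 13 0 0 1;-34 13 0 0 1;-34 13 0 0 1;-34 13 0 0 1"
}}

```text
time: 2.82
ee_pos: [0.4802, -0.1895, 0.2487]
tool_rot: [-2.183, -2.259, -0.0]
ft_force: [0.2, 0.2, -0.2]
grip_width: 0.0913
gripper_force: 0.0
```

```bash
python3 -c "
from h import *
plan(.504,-.2605,.25,1.6);f,P,c=grab('wrist','pics/w1.png');print(-c[1].T@c[2])"
```

```text
yaw now 2.0 turn 0.4 | shift before turn [-71.7  21.4  -1.4] after turn [-71.6  21.8  -1.4] q6 -0.43
[ 0.47819237 -0.12272881  0.41926216]
```

View pics/w1.png

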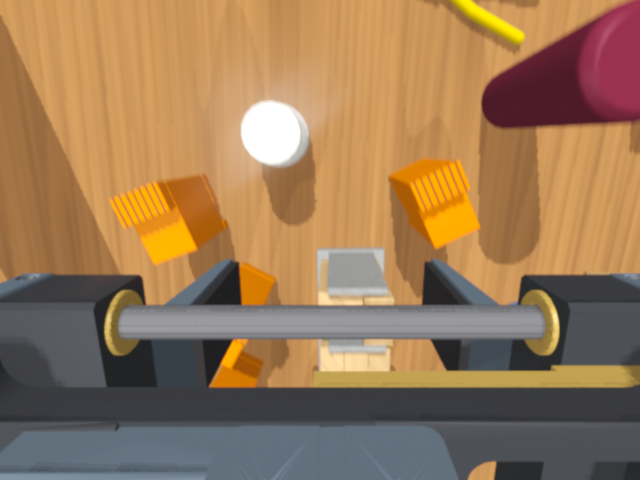

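The wrist view shows the rack's outer divider top at about (357,275), with the post just behind it, partly hidden by the gripper bar. I'll use the depth to check x and the row for y.

```bash
python3 -c "
from h import *
f,P,c=grab('wrist')
hsv=cv2.cvtColor(f,cv2.COLOR_RGB2HSV)
V,U=np.mgrid[:480,:640]; Z=P[...,2]
roi=(V>245)&(V<304)&(U>310)&(U<400)
for nm,m,z in(('div',roi&(hsv[...,1]<50)&(Z>.122)&(Z<.137),.130),('floor',roi&(hsv[...,1]<60)&(Z>.002)&(Z<.02),.012),('low',roi&(hsv[...,1]>60)&(Z>.109)&(Z<.124),.117),('high',roi&(hsv[...,1]>60)&(Z>.124)&(Z<.14),.132)):
  v,u=np.nonzero(m)
  X=np.array([onplane(a,b,z,c)[:2] for a,b in zip(u,v)],np.float32)
  if len(X): print(nm,len(X),u.min(),u.max(),v.min(),v.max(),X.min(0).round(4),X.max(0).round(4),cv2.minAreaRect(X))
"
```

```text
div 586 323 383 276 285 [ 0.4778 -0.2392] [ 0.5288 -0.2296] ((0.5032898783683777, -0.2343859225511551), (0.05091738700866699, 0.008086488582193851), 1.8100699186325073)
floor 241 314 381 246 274 [ 0.465  -0.2714] [ 0.5434 -0.2345] ((0.5044329762458801, -0.2529110908508301), (0.07859697192907333, 0.034401629120111465), 1.8195257186889648)
low 880 314 387 272 303 [ 0.4698 -0.2617] [ 0.5346 -0.2305] ((0.5018689036369324, -0.24837228655815125), (0.06688567996025085, 0.026525596156716347), 9.47375202178955)
high 562 359 390 277 303 [ 0.5084 -0.2539] [ 0.5355 -0.2297] ((0.5217899680137634, -0.24188703298568726), (0.026439039036631584, 0.023642169311642647), 2.9412686824798584)
```

Call:
{"method": "carry_out", "body": {
  "commands": "-30 9 0 0.2 1;-30 9 0 0 1;-12 3.5 0 0 1;0 0 20 0 1;0 0 30 0 1;0 0 30 0 1;0 0 20 0 1;0 0 0 0 1"
}}

```text
time: 3.58
ee_pos: [0.5007, -0.2564, 0.1444]
tool_rot: [-2.179, -2.249, 0.004]
ft_force: [-1.0, 0.4, 0.3]
grip_width: 0.091
gripper_force: 0.0
```

```bash
python3 -c "
from h import *
plan(.504,-.2615,.073,1.8)"
```

```text
yaw now 1.8 turn 0.0 | shift before turn [-5.6  3.8 71.3] after turn [-5.6  3.8 71.3] q6 -0.53
```

Call:
{"method": "carry_out", "body": {
  "commands": "-5.5 4 0 0 1;0 0 15 0 1;0 0 20 0 1;0 0 20 0 1;0 0 10 0 1;0 0 6 0 1;0 0 0 0 1;0 0 0 0 1"
}}

```text
time: 4.25
ee_pos: [0.509, -0.2648, 0.0791]
tool_rot: [2.185, 2.255, 0.001]
ft_force: [0.5, 0.8, -0.2]
grip_width: 0.0914
gripper_force: 0.0
```

```bash
python3 -c "
from h import *
plan(.504,-.2615,.073,1.8)"
```

```text
yaw now 1.8 turn -0.0 | shift before turn [ 3.5 -4.9  6.1] after turn [ 3.5 -4.9  6.1] q6 -0.53
```

Call:
{"method": "carry_out", "body": {
  "commands": "3.5 -5 3 0 1;0 0 3 0 1;0 0 0 0 1;0 0 0 0 1;0 0 0 0 -1;0 0 0 0 -1;0 0 0 0 -1;0 0 0 0 -1"
}}

```text
time: 4.92
ee_pos: [0.5031, -0.2611, 0.072]
tool_rot: [2.186, 2.256, 0.0]
ft_force: [-0.2, 0.1, -0.1]
grip_width: 0.0672
gripper_force: 0.0
```

Call:
{"method": "carry_out", "body": {
  "commands": "0 0 0 0 -1;0 0 0 0 -1;0 0 0 0 -1;0 0 0 0 -1;0 0 -1 0 -1;0 0 -2 0 -1;0 0 -4 0 -1;0 0 -4 0 -1"
}}

```text
time: 5.58
ee_pos: [0.5026, -0.2608, 0.0828]
tool_rot: [-2.186, -2.255, 0.0]
ft_force: [0.0, -0.0, -2.0]
grip_width: 0.0661
gripper_force: 29.9
```

Call:
{"method": "carry_out", "body": {
  "commands": "0 0 -10 0 -1;0 0 -18 0 -1;0 0 -25 0 -1;0 0 -28 0 -1;0 0 -28 0 -1;0 0 -28 0 -1;0 0 -25 0 -1;0 0 -20 0 -1"
}}

```text
time: 6.25
ee_pos: [0.5032, -0.2611, 0.2683]
tool_rot: [2.184, 2.254, 0.002]
ft_force: [0.6, 1.1, -3.6]
grip_width: 0.0661
gripper_force: 29.9
```

Call:
{"method": "carry_out", "body": {
  "commands": "0 0 -20 0 -1;0 0 0 -4 -1;0 0 0 -6.5 -1;0 0 0 -6.5 -1;0 0 0 -6.5 -1;0 0 0 -6.5 -1;0 0 0 -6.5 -1;0 0 0 -6.5 -1"
}}

```text
time: 6.92
ee_pos: [0.5027, -0.2609, 0.2857]
tool_rot: [1.199, 2.903, 0.0]
ft_force: [0.6, -0.6, -2.9]
grip_width: 0.0659
gripper_force: 29.9
```

Call:
{"method": "carry_out", "body": {
  "commands": "0 0 0 -6.5 -1;0 0 0 -6.5 -1;0 0 0 -6.5 -1;0 0 0 -5 -1;0 0 0 -3.7 -1;0 0 0 0 -1;0 0 0 0 -1;0 0 0 0 -1"
}}

```text
time: 7.58
ee_pos: [0.5028, -0.261, 0.2853]
tool_rot: [0.467, 3.106, 0.0]
ft_force: [-0.1, 0.1, -3.3]
grip_width: 0.0661
gripper_force: 29.9
```

```bash
python3 -c "
from h import *
plan(.41,.02,.20,73)"
```

```text
yaw now 72.9 turn -0.1 | shift before turn [171.3 241.3  85.3] after turn [170.9 241.5  85.3] q6 -1.77
```

Call:
{"method": "carry_out", "body": {
  "commands": "8 11 0 0 -1;15 21 0 0 -1;18 25.5 0 0 -1;20 28 0 0 -1;20 28 0 0 -1;20 28 0 0 -1;20 28 0 0 -1;20 28 0 0 -1"
}}

```text
time: 8.25
ee_pos: [0.4243, -0.029, 0.2852]
tool_rot: [0.466, 3.107, 0.001]
ft_force: [-0.0, -0.4, -2.0]
grip_width: 0.0662
gripper_force: 29.9
```

Call:
{"method": "carry_out", "body": {
  "commands": "15 21 0 0 -1;10 14 10 0 -1;5 8 20 0 -1;0 0 30 0 -1;0 0 30 0 -1;0 0 30 0 -1;0 0 30 0 -1;0 0 20 0 -1"
}}

```text
time: 8.92
ee_pos: [0.4077, 0.0195, 0.113]
tool_rot: [-0.465, -3.104, 0.0]
ft_force: [0.3, 0.1, -3.2]
grip_width: 0.0656
gripper_force: 29.9
```

Call:
{"method": "carry_out", "body": {
  "commands": "0 0 20 0 -1;0 0 10 0 -1;0 0 8 0 -1;0 0 5 0 -1;0 0 3 0 -1;0 0 0 0 -1;0 0 0 0 -1;0 0 0 0 -1"
}}

```text
time: 9.58
ee_pos: [0.4103, 0.019, 0.0696]
tool_rot: [0.465, 3.105, 0.001]
ft_force: [0.3, -0.6, -3.3]
grip_width: 0.0663
gripper_force: 29.9
```

```bash
python3 -c "
from h import *
plan(.41,.02,.061,73);f,P,c=grab('scene','pics/s2.png')"
```

```text
yaw now 73.0 turn -0.0 | shift before turn [0.6 0.8 8.6] after turn [0.6 0.8 8.6] q6 -1.26
```

View pics/s2.png

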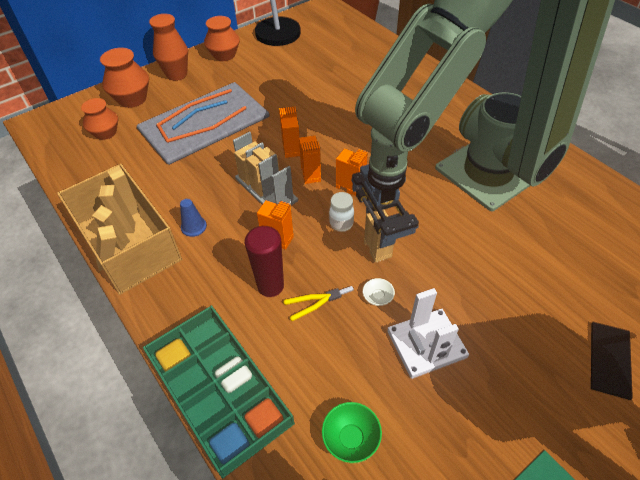

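The post is upright in the gripper at about (378,245), just above the table, and the other things are undisturbed. I'll lower it slowly.

Call:
{"method": "carry_out", "body": {
  "commands": "0 0 2 0 -1;0 0 2 0 -1;0 0 2 0 -1;0 0 1 0 -1;0 0 1 0 -1;0 0 0 0 -1;0 0 0 0 -1;0 0 0 0 -1"
}}

```text
time: 10.3
ee_pos: [0.4098, 0.019, 0.0609]
tool_rot: [0.464, 3.107, 0.0]
ft_force: [-0.1, -1.0, -2.7]
grip_width: 0.0662
gripper_force: 29.9
```

Call:
{"method": "carry_out", "body": {
  "commands": "0 0 0.5 0 -1;0 0 0.5 0 -1;0 0 0 0 -1;0 0 0.5 0 -1;0 0 0 0 -1;0 0 0.5 0 -1;0 0 0 0 -1;0 0 0 0 -1"
}}

```text
time: 10.97
ee_pos: [0.4099, 0.019, 0.0599]
tool_rot: [0.464, 3.107, 0.0]
ft_force: [-2.2, -0.9, 9.4]
grip_width: 0.0658
gripper_force: 29.9
```

Call:
{"method": "carry_out", "body": {
  "commands": "0 0 -0.5 0 0.2;0 0 0 0 1;0 0 0 0 1;0 0 0 0 1;0 0 0 0 1;0 0 -5 0 1;0 0 -20 0 1;0 0 -30 0 1"
}}

```text
time: 11.63
ee_pos: [0.4078, 0.019, 0.1134]
tool_rot: [-0.464, -3.101, 0.001]
ft_force: [1.0, -0.2, -0.8]
grip_width: 0.0914
gripper_force: 0.0
```

Call:
{"method": "carry_out", "body": {
  "commands": "0 0 -30 0 1;0 0 -20 0 1;0 0 0 4 1;0 0 0 6.8 1;0 0 0 6.8 1;0 0 0 6.8 1;0 0 0 6.8 1;0 0 0 6.8 1"
}}

```text
time: 12.3
ee_pos: [0.4097, 0.019, 0.1647]
tool_rot: [1.459, 2.782, 0.0]
ft_force: [0.5, -0.4, 0.9]
grip_width: 0.091
gripper_force: 0.0
```

Call:
{"method": "carry_out", "body": {
  "commands": "0 0 0 6.8 1;0 0 0 6.8 1;0 0 0 6.8 1;0 0 0 6.8 1;0 0 0 6.8 1;0 0 0 6.8 1;0 0 0 6.8 1;0 0 0 4.4 1"
}}

```text
time: 12.97
ee_pos: [0.4097, 0.019, 0.1647]
tool_rot: [2.53, 1.862, 0.0]
ft_force: [0.1, 0.6, -0.0]
grip_width: 0.0913
gripper_force: 0.0
```

Call:
{"method": "carry_out", "body": {
  "commands": "0 0 0 0 1;0 0 0 0 1;0 0 0 0 1;0 0 0 0 1;0 0 0 0 1;0 0 0 0 1;0 0 0 0 1;0 0 0 0 1"
}}

```text
time: 13.63
ee_pos: [0.4097, 0.019, 0.1644]
tool_rot: [-2.525, -1.869, -0.0]
ft_force: [0.4, -0.4, -0.3]
grip_width: 0.0908
gripper_force: 0.0
```

```bash
cat > look.py <<'E'
from h import *
plan(.41,.019,.060,-17)
f,P,c=grab('wrist','pics/w3.png'); ft,Pt,ct=grab('top')
for nm,F,Q,C,x0 in(('w',f,P,c,0),('t',ft,Pt,ct,0)):
  hsv=cv2.cvtColor(F,cv2.COLOR_RGB2HSV);Z=Q[...,2]
  near=(np.hypot(Q[...,0]-.41,Q[...,1]-.019)<.06)&(hsv[...,0]>12)&(hsv[...,0]<28)&(hsv[...,1]>50)
  for lab,lo,hi,z in(('low',.1,.112,.105),('high',.1145,.128,.12)):
    m=(near&(Z>lo)&(Z<hi)).astype(np.uint8); m=cv2.morphologyEx(m,cv2.MORPH_OPEN,np.ones((3,3)))
    v,u=np.nonzero(m)
    if len(u)<30: print(nm,lab,len(u)); continue
    X=np.array([onplane(a,b,z,C)[:2] for a,b in zip(u,v)],np.float32)
    r=cv2.minAreaRect(X); print(nm,lab,len(X),np.round(r[0],4),np.round(r[1],4),round(r[2],1))
E
python3 look.py
```

```text
yaw now -17.0 turn 0.0 | shift before turn [1.000e-01 2.000e-01 1.044e+02] after turn [1.000e-01 2.000e-01 1.044e+02] q6 0.31
w low 3356 [0.4116 0.0177] [0.0655 0.0437] 73.0
w high 3027 [0.417  0.0368] [0.0268 0.0437] 73.0
t low 0
t high 0
```

View pics/w3.png

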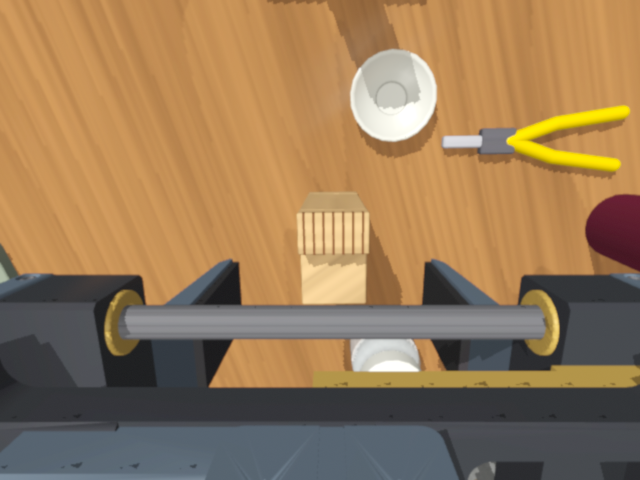

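The post stands free at about (333,250) with its comb end at (333,233), yaw 73°, centred between the fingers. I'll take it by its 44 mm faces.

Call:
{"method": "carry_out", "body": {
  "commands": "0 0 15 0 1;0 0 25 0 1;0 0 25 0 1;0 0 20 0 1;0 0 12 0 1;0 0 6 0 1;0 0 2 0 1;0 0 0 0 1"
}}

```text
time: 14.4
ee_pos: [0.41, 0.019, 0.0595]
tool_rot: [-2.525, -1.869, 0.0]
ft_force: [0.2, -0.7, 0.0]
grip_width: 0.0915
gripper_force: 0.0
```

Call:
{"method": "carry_out", "body": {
  "commands": "0 0 0 0 -1;0 0 0 0 -1;0 0 0 0 -1;0 0 0 0 -1;0 0 0 0 -1;0 0 0 0 -1;0 0 0 0 -1;0 0 0 0 -1"
}}

```text
time: 15.07
ee_pos: [0.4101, 0.019, 0.0596]
tool_rot: [2.525, 1.869, 0.001]
ft_force: [-0.2, -0.7, 1.1]
grip_width: 0.044
gripper_force: 30.0
```

```bash
python3 -c "
from h import *
s=get_state();print(s['ee_pos'],s['grip_width'],s['gripper_force']);plan(.41,.019,.060,-17)"
```

```text
[0.41007299 0.0189643  0.05957577] 0.044037484604626476 29.99790072441101
yaw now -17.0 turn 0.0 | shift before turn [ 0.  -0.1 -0.4] after turn [ 0.  -0.1 -0.4] q6 0.31
```

Call:
{"method": "carry_out", "body": {
  "commands": "0 0 -3 0 -1;0 0 -10 0 -1;0 0 -20 0 -1;0 0 -30 0 -1;0 0 -35 0 -1;0 0 -35 0 -1;0 0 -30 0 -1;0 0 -20 0 -1"
}}

```text
time: 15.73
ee_pos: [0.4101, 0.019, 0.2453]
tool_rot: [2.524, 1.867, 0.004]
ft_force: [0.9, -0.5, -3.4]
grip_width: 0.0443
gripper_force: 30.0
```

```bash
python3 -c "
from h import *
plan(.486,.2647,.24,-17)"
```

```text
yaw now -17.0 turn -0.0 | shift before turn [257.1   0.7   5.6] after turn [257.1   0.7   5.6] q6 0.32
```

Call:
{"method": "carry_out", "body": {
  "commands": "10 0 0 0 -1;20 0 0 0 -1;25 0 0 0 -1;30 0.7 0 0 -1;30 0 0 0 -1;20 0 0 0 -1;15 0 0 0 -1;0 0 0 0 -1"
}}

```text
time: 16.4
ee_pos: [0.454, 0.1651, 0.24]
tool_rot: [-2.521, -1.871, 0.004]
ft_force: [-0.6, -0.2, -3.1]
grip_width: 0.0439
gripper_force: 30.0
```

Call:
{"method": "carry_out", "body": {
  "commands": "0 0 0 0 -1;0 0 0 0 -1;0 0 0 0 -1;0 0 0 0 -1;0 0 0 0 -1;0 0 0 0 -1;0 0 0 0 -1;0 0 0 0 -1"
}}

```text
time: 17.07
ee_pos: [0.4543, 0.162, 0.2426]
tool_rot: [2.526, 1.868, 0.0]
ft_force: [-0.3, -0.6, -3.0]
grip_width: 0.0436
gripper_force: 30.0
```

```bash
python3 - <<'E'
from h import *
plan(.486,.2647,.24,-17)
f,P,c=grab('wrist','pics/w4.png'); hsv=cv2.cvtColor(f,cv2.COLOR_RGB2HSV);Z=P[...,2]
near=(np.hypot(P[...,0]-.489,P[...,1]-.264)<.11)&(hsv[...,1]<60)
V,U=np.mgrid[:480,:640]; near&=V<300
for lab,lo,hi,z in(('plate',.01,.026,.018),('top',.128,.145,.137)):
    k=cv2.connectedComponentsWithStats(cv2.morphologyEx((near&(Z>lo)&(Z<hi)).astype(np.uint8),cv2.MORPH_OPEN,np.ones((3,3))))
    for i in range(1,k[0]):
        if k[2][i,4]<150: continue
        v,u=np.nonzero(k[1]==i); X=np.array([onplane(a,b,z,c)[:2] for a,b in zip(u,v)],np.float32)
        r=cv2.minAreaRect(X); print(lab,k[2][i],np.round(r[0],4),np.round(r[1],4),round(r[2],1))
# held post top: TCP z .245 => underside .186, low top .291, high .306
m=(hsv[...,0]>12)&(hsv[...,0]<28)&(hsv[...,1]>50)&(V<304)
zb=get_state()['ee_pos'][2]-.0596
for lab,h in(('low',.105),('high',.12)):
    mm=(m&(abs(Z-zb-h)<.006)).astype(np.uint8);mm=cv2.morphologyEx(mm,cv2.MORPH_OPEN,np.ones((3,3)));v,u=np.nonzero(mm)
    if len(u)>100:
        X=np.array([onplane(a,b,zb+h,c)[:2] for a,b in zip(u,v)],np.float32)
        r=cv2.minAreaRect(X); print(lab,len(u),np.round(r[0],4),np.round(r[1],4),round(r[2],1))
print(get_state()['ee_pos'])
E
```

```text
yaw now -17.0 turn -0.0 | shift before turn [107.5   0.2   2.6] after turn [107.5   0.3   2.6] q6 0.62
plate [  271    51   130   118 12057] [0.4899 0.2631] [0.114  0.1294] 73.0
top [ 308   20   59   22 1268] [0.5019 0.3018] [0.0129 0.0398] 73.0
top [310 147  54  16 858] [0.4776 0.2229] [0.0108 0.0395] 73.0
low 1013 [0.4643 0.1919] [0.0034 0.0429] 73.0
high 5099 [0.4627 0.1868] [0.0144 0.0436] 73.0
[0.45431276 0.16208251 0.24255555]
```

View pics/w4.png

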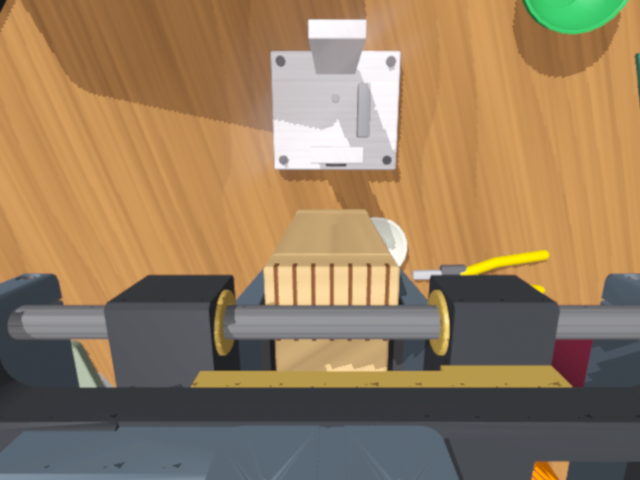

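The wrist view shows the jig at (335,110) with its pin at (335,99) and stop at (364,110). The comb end of the held post is towards the +y cheek at (338,42). The wrist camera agrees with the top camera within 1 mm, so I'll move over the seat with about 3 mm gap to the stop.

Call:
{"method": "carry_out", "body": {
  "commands": "8 0 0 0 -1;16 0.7 0 0 -1;22 0 0 0 -1;22 0 0 0 -1;18 0 0 0 -1;12 0 0 0 -1;6 0 0 0 -1;2.6 0 0 0 -1"
}}

```text
time: 17.78
ee_pos: [0.4862, 0.2648, 0.2421]
tool_rot: [-2.525, -1.87, 0.001]
ft_force: [-0.3, -1.0, -2.3]
grip_width: 0.0441
gripper_force: 30.0
```

Call:
{"method": "carry_out", "body": {
  "commands": "0 0 0 0 -1;0 0 0 0 -1;0 0 0 0 -1;0 0 8 0 -1;0 0 12 0 -1;0 0 10 0 -1;0 0 0 0 -1;0 0 0 0 -1"
}}

```text
time: 18.45
ee_pos: [0.4856, 0.2635, 0.2116]
tool_rot: [-2.526, -1.868, 0.003]
ft_force: [-0.7, 0.4, -2.9]
grip_width: 0.0437
gripper_force: 30.0
```

```bash
python3 - <<'E'
from h import *
plan(.4861,.2639,.09,-17)
f,P,c=grab('scene'); o=cv2.resize(f[220:400,330:500],None,fx=3.3,fy=3.3,interpolation=cv2.INTER_CUBIC)
cv2.imwrite('pics/s5.png',o[:,:,::-1])
E
```

```text
yaw now -17.0 turn -0.0 | shift before turn [  0.7   0.5 121.6] after turn [  0.7   0.5 121.6] q6 0.77
```

View pics/s5.png

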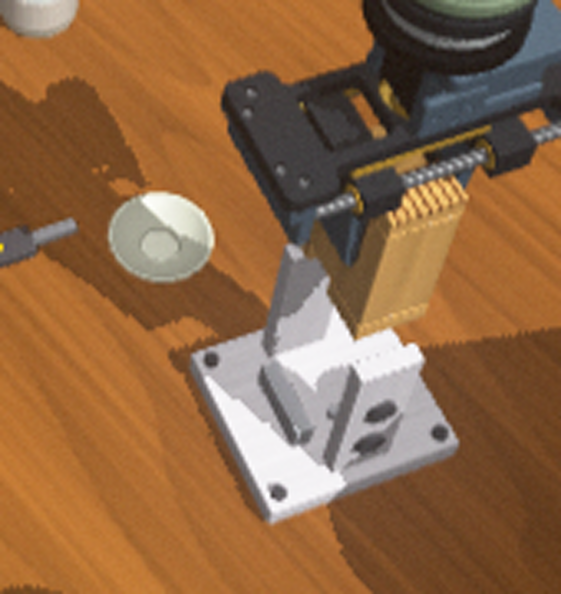

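The post hangs above the jig, bottom at about (380,330), between the cheeks with the comb towards the near (+y) cheek. I'll lower it slowly past the cheek tops.

Call:
{"method": "carry_out", "body": {
  "commands": "0.5 0.3 4 0 -1;0 0 4 0 -1;0 0 4 0 -1;0 0 4 0 -1;0 0 4 0 -1;0 0 4 0 -1;0 0 4 0 -1;0 0 4 0 -1"
}}

```text
time: 19.17
ee_pos: [0.4866, 0.2644, 0.18]
tool_rot: [-2.525, -1.869, -0.0]
ft_force: [-0.0, -0.2, -2.1]
grip_width: 0.0439
gripper_force: 30.0
```

Call:
{"method": "carry_out", "body": {
  "commands": "0 0 8 0 -1;0 0 10 0 -1;0 0 10 0 -1;0 0 10 0 -1;0 0 10 0 -1;0 0 8 0 -1;0 0 0 0 -1;0 0 0 0 -1"
}}

```text
time: 19.83
ee_pos: [0.4863, 0.2642, 0.1238]
tool_rot: [-2.525, -1.868, 0.002]
ft_force: [-0.6, 0.1, -2.5]
grip_width: 0.044
gripper_force: 30.0
```

Call:
{"method": "carry_out", "body": {
  "commands": "0 0 6 0 -1;0 0 6 0 -1;0 0 6 0 -1;0 0 4 0 -1;0 0 2 0 -1;0 0 0 0 -1;0 0 0 0 -1;0 0 0 0 -1"
}}

```text
time: 20.5
ee_pos: [0.4868, 0.2645, 0.1007]
tool_rot: [2.525, 1.869, 0.001]
ft_force: [-0.6, 0.1, -3.3]
grip_width: 0.044
gripper_force: 30.0
```

```bash
python3 -c "
from h import *
plan(.489,.263,.0776,-17);print(get_state()['ft_torque'])"
```

```text
yaw now -17.0 turn -0.0 | shift before turn [-0.8  2.5 23.1] after turn [-0.8  2.5 23.1] q6 0.77
[-0.11026162  0.08553967  0.00139783]
```

Call:
{"method": "carry_out", "body": {
  "commands": "-0.8 0 3 0 -1;0 0 3 0 -1;0 0 3 0 -1;0 0 3 0 -1;0 0 3 0 -1;0 0 0 0 -1;0 0 0 0 -1;0 0 0 0 -1"
}}

```text
time: 21.17
ee_pos: [0.4865, 0.2637, 0.0855]
tool_rot: [-2.525, -1.869, -0.0]
ft_force: [0.8, -0.1, -3.4]
grip_width: 0.0438
gripper_force: 30.0
```

Call:
{"method": "carry_out", "body": {
  "commands": "0 0.5 0 0 -1;0 0.5 0 0 -1;0 0.5 0 0 -1;0 0.3 0 0 -1;0 0 0 0 -1;0 0 0 0 -1;0 0 0 0 -1;0 0 0 0 -1"
}}

```text
time: 21.83
ee_pos: [0.4881, 0.2631, 0.0855]
tool_rot: [-2.525, -1.869, -0.0]
ft_force: [0.2, 0.9, -3.3]
grip_width: 0.0438
gripper_force: 30.0
```

Call:
{"method": "carry_out", "body": {
  "commands": "0 0.3 0 0 -1;0 0 0 0 -1;0 0.3 0 0 -1;0 0 0 0 -1;0 0.3 0 0 -1;0 0 0 0 -1;0 0 0 0 -1;0 0 0 0 -1"
}}

```text
time: 22.5
ee_pos: [0.4889, 0.2628, 0.0855]
tool_rot: [-2.525, -1.868, -0.0]
ft_force: [-1.2, -0.2, -3.8]
grip_width: 0.0438
gripper_force: 30.0
```

Call:
{"method": "carry_out", "body": {
  "commands": "0 0.3 0 0 -1;0 0 0 0 -1;0 0.3 0 0 -1;0 0 0 0 -1;0 0 0 0 -1;0 0 0 0 -1;0 0 0 0 -1;0 0 0 0 -1"
}}

```text
time: 23.17
ee_pos: [0.4892, 0.2627, 0.0854]
tool_rot: [-2.525, -1.868, 0.001]
ft_force: [-1.6, -0.0, -2.3]
grip_width: 0.0437
gripper_force: 30.0
```

Call:
{"method": "carry_out", "body": {
  "commands": "0 0.4 0 0 -1;0 0 0 0 -1;0 0.4 0 0 -1;0 0 0 0 -1;0 0 0 0 -1;0 0 0 0 -1;0 0 0 0 -1;0 0 0 0 -1"
}}

```text
time: 23.83
ee_pos: [0.4893, 0.2626, 0.0854]
tool_rot: [-2.525, -1.867, 0.002]
ft_force: [-4.6, 2.2, -0.7]
grip_width: 0.0442
gripper_force: 30.0
```

The post is against the stop, with about 5 N. I'll ease off slightly and lower onto the pin and plate.

Call:
{"method": "carry_out", "body": {
  "commands": "0 -0.4 1 0 -1;0 0 1 0 -1;0 0 1 0 -1;0 0 1 0 -1;0 0 1 0 -1;0 0 1 0 -1;0 0 0 0 -1;0 0 0 0 -1"
}}

```text
time: 24.5
ee_pos: [0.4891, 0.2624, 0.079]
tool_rot: [-2.525, -1.867, 0.002]
ft_force: [-3.2, 3.0, -2.0]
grip_width: 0.044
gripper_force: 30.0
```

Call:
{"method": "carry_out", "body": {
  "commands": "0 0 0.5 0 -1;0 0 0 0 -1;0 0 0.5 0 -1;0 0 0 0 -1;0 0 0.5 0 -1;0 0 0 0 -1;0 0 0 0 -1;0 0 0 0 -1"
}}

```text
time: 25.17
ee_pos: [0.4891, 0.2625, 0.0777]
tool_rot: [-2.525, -1.867, 0.002]
ft_force: [-5.5, 2.8, -0.2]
grip_width: 0.0438
gripper_force: 30.0
```

Call:
{"method": "carry_out", "body": {
  "commands": "0 0 0.4 0 -1;0 0 0 0 -1;0 0 0.4 0 -1;0 0 0 0 -1;0 0 0 0 -1;0 0 0 0 -1;0 0 0 0 -1;0 0 0 0 -1"
}}

```text
time: 25.83
ee_pos: [0.4891, 0.2624, 0.0776]
tool_rot: [-2.525, -1.867, 0.002]
ft_force: [-6.2, 1.7, 3.2]
grip_width: 0.044
gripper_force: 30.0
```

Call:
{"method": "carry_out", "body": {
  "commands": "0 0 0 0 -0.1;0 0 0 0 0.1;0 0 0 0 0.5;0 0 0 0 1;0 0 0 0 1;0 0 0 0 1;0 0 0 0 1;0 0 0 0 1"
}}

```text
time: 26.5
ee_pos: [0.4901, 0.2625, 0.0772]
tool_rot: [2.525, 1.868, 0.001]
ft_force: [0.1, -0.1, 0.1]
grip_width: 0.0877
gripper_force: 0.0
```

Call:
{"method": "carry_out", "body": {
  "commands": "0 0 -5 0 1;0 0 -10 0 1;0 0 -20 0 1;0 0 -30 0 1;0 0 -30 0 1;0 0 -20 0 1;0 0 -5 0 1;0 0 0 0 1"
}}

```text
time: 27.17
ee_pos: [0.4908, 0.263, 0.1996]
tool_rot: [2.525, 1.868, 0.008]
ft_force: [0.8, 0.5, 0.5]
grip_width: 0.0912
gripper_force: 0.0
```

Call:
{"method": "carry_out", "body": {
  "commands": "-20 0 -5 0 1;-30 0 0 0 1;-30 0 0 0 1;-20 0 0 0 1;0 0 0 0 1;0 0 0 0 1;0 0 0 0 1;0 0 0 0 1"
}}

```text
time: 27.83
ee_pos: [0.4608, 0.1677, 0.2016]
tool_rot: [-2.524, -1.869, 0.001]
ft_force: [0.4, 0.5, -0.1]
grip_width: 0.0911
gripper_force: 0.0
```

```bash
python3 - <<'E'
from h import *
s=get_state(); print(s['ee_pos'],s['ft_force'])
f,P,c=grab('wrist'); g,Q,d=grab('scene')
o=np.zeros((480,800,3),np.uint8); o[:,:400]=cv2.resize(f[0:300,200:450],(400,480)); o[:,400:]=cv2.resize(g[270:390,375:475],(400,480),interpolation=cv2.INTER_CUBIC)
cv2.imwrite('pics/fin.png',o[:,:,::-1])
hsv=cv2.cvtColor(f,cv2.COLOR_RGB2HSV);Z=P[...,2]; V,U=np.mgrid[:480,:640]
near=(np.hypot(P[...,0]-.489,P[...,1]-.263)<.11)&(V<304)
w=(hsv[...,1]>60)
for lab,m,lo,hi,z in(('low',w,.116,.13,.123),('high',w,.131,.148,.138),('cheek',~w,.128,.145,.137),('plate',~w,.01,.026,.018)):
    k=cv2.connectedComponentsWithStats(cv2.morphologyEx((near&m&(Z>lo)&(Z<hi)).astype(np.uint8),cv2.MORPH_OPEN,np.ones((3,3))))
    for i in range(1,k[0]):
        if k[2][i,4]<150: continue
        v,u=np.nonzero(k[1]==i); X=np.array([onplane(a,b,z,c)[:2] for a,b in zip(u,v)],np.float32)
        r=cv2.minAreaRect(X); print(lab,np.round(r[0],4),np.round(r[1],4),round(r[2],1),'z',np.nanmean(Z[k[1]==i]).round(4))
E
```

```text
[0.46082717 0.16767655 0.20159567] [ 0.44921264  0.54002376 -0.10919244]
low [0.4855 0.2492] [0.0406 0.0433] 73.1 z 0.1229
high [0.4949 0.2797] [0.0267 0.0434] 73.0 z 0.1377
cheek [0.502  0.3016] [0.0135 0.0395] 73.0 z 0.1361
cheek [0.4775 0.2231] [0.0119 0.0396] 73.1 z 0.1366
plate [0.4445 0.277 ] [0.1149 0.0343] 73.0 z 0.0179
plate [0.5347 0.249 ] [0.1142 0.0353] 72.8 z 0.0178
```

View pics/fin.png

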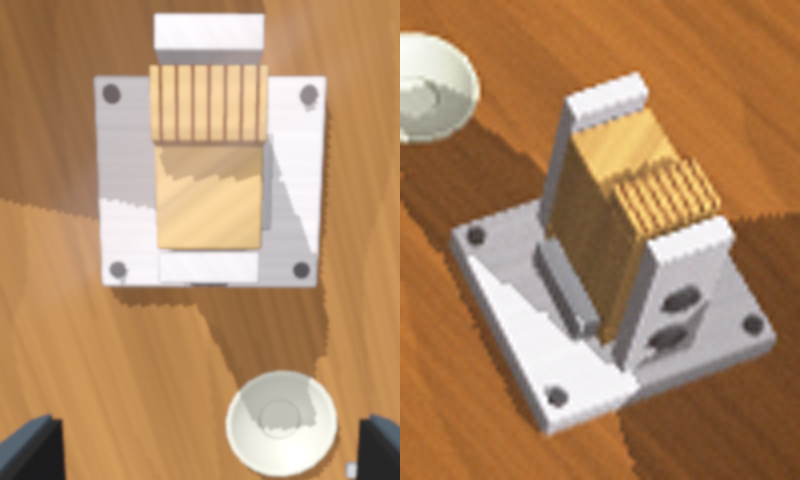

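The final view shows the post upright between the cheeks, flat (tops at 123 and 138 mm, so the pin is down) and touching the stop. The comb end is at the +y cheek, and its offset from the seat is under 2 mm.

```bash
python3 -c "
from station import close_job
print(close_job())"
```

```text
the job is handed in; nothing more can be done
None
```

The post is loaded in the jig and the job is handed in: it stands upright against the back stop, high end on the pin side. The pin's travel was not read directly, but the post's measured top heights (123 and 138 mm) show it sitting flat on the plate, so the pin is pressed down; the arm is clear at about 28 s.

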